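# Push a vee block home into the corner of a setting fence

## Task

Push the loose vee block along the bench into the inner corner of the L-shaped steel setting fence, so that it stands flush against both the long fence and the short end stop, with its vee running along the long fence. Only push it with the fingertips: do not lift, tip or carry it. Leave the three small loose parts beside the work where they stand.

Things in the scene. Friction and masses are not known exactly. Their poses are not given: they have to be found in the camera images.
- vee_block_1: Steel vee block, 50 x 50 x 34 mm high, 0.3 to 0.65 kg, loose, vee up. Origin: centre of the underside; x along the vee, z up. Upright sides, solid to 18 mm at the vee, elsewhere to 30 mm. It starts with its origin 0.10 to 0.13 m from the long fence, on the robot's side, vee up to 0.55 rad from parallel to it, 2.5 to 5 cm right of home. Home: origin 25 mm from both inner faces of the fence. A few newtons slide it; skewed, it may jam on the fence.
- setting_fence: L-shaped steel setting fence, fixed; place and heading vary. Origin: inner corner, on the bench; x square to the long fence, away from the robot; y left along it, to the stop. Inner faces: long fence x = 0 (y -120 to 0 mm), end stop y = 0 (x -42 to 0 mm). Both bars 16 mm thick, 22 mm high, 4 mm screw heads on top. Block home: x = y = -25 mm, vee along this y.
- liner: Thin-walled steel liner ring, 62 mm across, 46 mm high, open at both ends, loose, behind the long fence. Origin: centre of the underside. Leave alone.
- nut: Blackened hexagonal nut, 35 x 40 mm, 18 mm high, loose, behind the long fence near its right end. Origin: centre of the underside. Leave alone.
- thumb_screw: Plain thumb screw standing on its 30 mm round head, 29 mm high, loose, left of the block's start. Origin: centre of the underside. Leave alone. Beside it, fixed: a thin bar of a post (0.23 m high) points at the robot 0.165 m above the bench, and an eight-sided blank, 0.1 m across and 0.09 m high, stands nearest the robot.

How it is judged:
At the end, for the whole second after the job is handed in: The vee block rests flat on the bench with its origin within 2.5 mm of touching both inner faces of the fence, its vee parallel to the long fence within 0.05 rad, and is at rest (x of vee_block_1 in the frame of setting_fence between -0.0275 and -0.022 m and y of vee_block_1 in the frame of setting_fence between -0.0275 and -0.022 m and angle between the x axis of vee_block_1 and the y axis of setting_fence, either way round below 0.05 rad and angle between vee_block_1's own z axis and vertical below 0.05 rad and height (world z) of vee_block_1 below 0.003 m and linear speed of vee_block_1 below 0.01 m/s).
It fails at once if the vee block is lifted more than 6 mm off the bench (height (world z) of vee_block_1 above 0.006 m).
It fails at once if the vee block is tipped more than 0.2 rad (angle between vee_block_1's own z axis and vertical above 0.2 rad).
It fails at once if the liner is moved more than 15 mm (distance of liner from where it was at the start of the episode above 0.015 m).
It fails at once if the nut is moved more than 15 mm (distance of nut from where it was at the start of the episode above 0.015 m).
It fails at once if the thumb screw is moved more than 15 mm (distance of thumb_screw from where it was at the start of the episode above 0.015 m).
It also fails if it takes over 67 s, if anything falls off the work surface, if the arm or the gripper's body presses on something with over 40 N, if the wrist force passes 120 N, or if a joint passes its speed limit or range.

## Robot

A 6-joint arm with a two-finger parallel gripper is mounted at the origin on a cart in front of the work surface, level with it; the furniture and walls round the work are solid. World frame = base frame: x ahead of the robot, y to its left, z up, the work surface at z = 0. Lengths are in m, angles in rad, forces in N, time in s.
With the tool pointing down it reaches from about 0.375 to 0.9 m from the base axis. Payload 3.1 kg.
Tool frame: the origin (TCP) lies midway between the tips of the shut fingers; the grasp point (between the pads) lies 19 mm behind it; z points along the fingers, y is the direction in which the jaws open and shut (so a half turn about z gives the same grasp; the last joint's range is limited). The gripper opens to 87 mm and grips with 3 to 60 N. Pads are 19 mm wide; open, the fingers measure 117 mm over their backs; the gripper's body (75 mm by 190 mm) begins 51 mm behind the grasp point.
Start: joints at [-0.178, 0.527, 1.433, -0, 1.181, -0.178], TCP at [0.625, 0, 0.223] pointing down, gripper open.
Joint ranges: [-3.08, 3.08], [-0.75, 2.2], [0.22, 2.44], [-1.43, 4.57], [0, 2.65], [-2.85, 2.85]. Speed limits (rad/s): [2.79, 2.79, 3.14, 3.14, 3.14, 3.14].

## Interface

Orientations are given as a unit quaternion [x, y, z, w].
In Python, from station import manip, viewer gives the robot as it stands.
- The arm moves only by the shell command python3 -m crank 'ROWS'. ROWS is a JSON object of lists of equal length, an entry for each row: "translation": the shift along the tool's x, y, z in m, a list of three; "yaw": the turn about the tool's z in degrees; "gripper": the closure, from -1 (fully open) to 1 (shut), so that 0 is half open. In form: {"translation": [[dx, dy, dz], ...], "yaw": [yaw, ...], "gripper": [gripper, ...]}. A call has 1 to 12 rows; each row shifts and turns the commanded pose from where the row before left it, along the tool's axes as they then stand; what a row does not reach is not made up. A row lasts 1/8 s, in which the tool goes at most 62.5 mm and 10.7 degrees, less where a joint would pass 70% of its speed; a pose out of reach is approached as far as the arm can. A call with a gripper value outside its range is refused whole. The fingers move at their own pace and stop on an object; the grip force is fixed at half the most. Time passes only in rows, so rows that do not move let the fingers close. It gives the time, the measured TCP pose, the force and the opening at its end, in the units of the state.
- manip.read_state(): the state, without advancing time (a new reading comes with each control period).
- viewer.read_camera(name): name is "scene" or "side" or "wrist"; returns a dict with "frame" (384x512x3 uint8, blue, green, red), "z_map" (384x512 float32, m along the optical axis (not along the pixel's ray), 0 where there is no reading), "fx", "fy", "cx", "cy" (pixels), "dist" ([k1, k2, p1, p2, k3] as OpenCV has them; the pictures are not rectified), "eye" and "rotation" of the camera in the world. Camera axes: x right, y down, z forward; pixel columns grow to the right and rows downward; lengths in m; the calibration is good to about 2 mm. A picture is of the moment at which its call begins.
- manip.hand_in(): hands the job in, once; it reports no verdict.
The state is a dict: "time_s": time; "joint_positions": joint angles; "joint_velocities": joint speeds; "effort": joint torques, N m; "position": TCP position; "eef_rot": TCP orientation; "wrist_force": force on the tool from outside, world axes, zero at the start; "moment": the same for the moment, N m; "grip_width": finger opening in m.
Only numpy, scipy, OpenCV 4.12 (cv2) and the standard library are available. Lean on these libraries where they do the work, as an engineer would, in place of code of your own. Each camera call takes 0.05 s, during which the arm holds its last target. There are 200 camera calls.

## Working session

There is one attempt and no reset: what is moved stays moved. The work goes in short steps, Python scripts to look and compute and a shell command to move; the robot and the scene stay as the last step left them, time stands still between calls to the robot, and variables do not carry over. Pictures are saved under pics/ and viewed, on a budget of 10 in all, crops included, one or two more only if the job needs it, and the job is handed in when it is done.

```bash
mkdir -p pics; ls
cat > h.py <<'E'
import numpy as np, cv2
from station import manip, viewer
def shot(n):
    return viewer.read_camera(n)
def cloud(c):
    h,w=c["z_map"].shape
    u,v=np.meshgrid(np.arange(w),np.arange(h))
    K=np.array([[c["fx"],0,c["cx"]],[0,c["fy"],c["cy"]],[0,0,1]])
    p=cv2.undistortPoints(np.stack([u,v],-1).reshape(-1,1,2).astype(np.float64),K,np.array(c["dist"])).reshape(h,w,2)
    z=c["z_map"].astype(float)
    P=np.dstack([p[...,0]*z,p[...,1]*z,z])@np.array(c["rotation"]).T+np.array(c["eye"])
    P[z==0]=np.nan
    return P
E
python3 - <<'E'
from h import *
s=manip.read_state();print({k:np.round(v,3).tolist() for k,v in s.items()})
ims=[]
for n in("scene","wrist"):
    c=shot(n);np.savez(f"pics/{n}0.npz",**{k:np.array(v) for k,v in c.items()})
    print(n,c["eye"],np.array(c["rotation"]).round(3).tolist(),c["fx"])
    cv2.imwrite(f"pics/{n}0.png",c["frame"])
E
```

```text
pics
{'time_s': 0.0, 'joint_positions': [-0.178, 0.528, 1.434, -0.0, 1.181, -0.178], 'joint_velocities': [-0.001, -0.002, 0.001, -0.001, -0.001, -0.0], 'effort': [-0.001, -44.005, -17.659, 0.063, 0.058, -0.0], 'position': [0.624, 0.0, 0.222], 'eef_rot': [0.707, 0.707, -0.001, -0.001], 'wrist_force': [-0.967, 0.641, -0.338], 'moment': [-0.003, 0.012, 0.008], 'grip_width': 0.087}
scene [ 0.19383408 -0.11036852  0.78039811] [0.711, -0.657, 0.176, -0.18] 422.9022364117174
wrist [0.62417393 0.06664873 0.38417685] [0.992, -0.0, -0.001, 0.123] 265.73546802445173
```

```bash
sed -i 's/import manip, viewer/&\nfrom scipy.spatial.transform import Rotation as R/; s/np.array(c\["rotation"\]).T/R.from_quat(c["rotation"]).as_matrix().T/' h.py; sed -n 1,5p h.py
```

```text
import numpy as np, cv2
from station import manip, viewer
from scipy.spatial.transform import Rotation as R
def shot(n):
    return viewer.read_camera(n)
```

View pics/scene0.png

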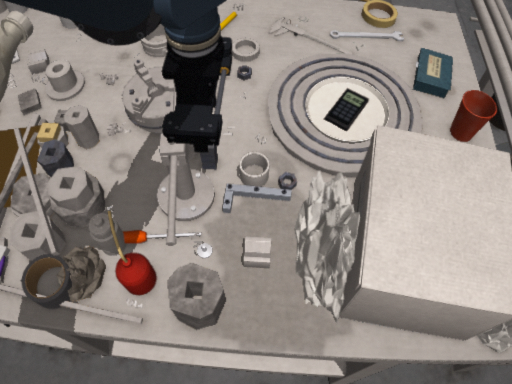

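View pics/wrist0.png

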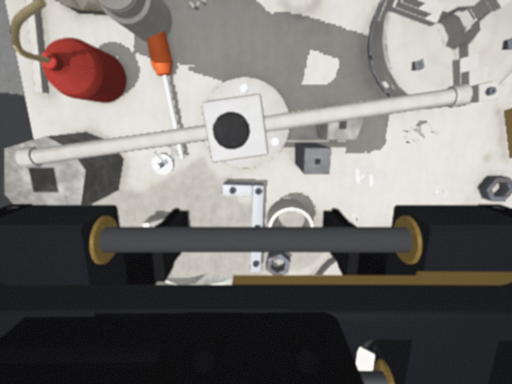

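Scene view: vee block at about (257,251); fence long bar from (228,190) to (290,193) with the stop down to (227,210); liner (255,168), nut (288,180), thumb screw (204,250), post bar (172,145–240), blank (197,293). In the wrist view the fence corner is at (252,193). Next I measure with the depth map.

```bash
cat > m.py <<'E'
from h import *
import sys
def rect(P,m,lo,hi,minA=20):
    z=P[...,2]; k=(m&(z>lo)&(z<hi)).astype(np.uint8)
    n,l,st,_=cv2.connectedComponentsWithStats(k,connectivity=8)
    out=[]
    for i in range(1,n):
        if st[i,4]<minA: continue
        q=P[l==i]; r=cv2.minAreaRect((q[:,:2]*1000).astype(np.float32))
        out.append((st[i,:4].tolist(),int(st[i,4]),np.round(r[0],1).tolist(),np.round(r[1],1).tolist(),round(r[2],1),np.round(np.percentile(q[:,2],[5,50,95])*1000,1).tolist()))
    return out
if __name__=="__main__":
    c=dict(np.load("pics/scene0.npz")); P=cloud(c)
    print("bench",np.nanmedian(P[270:290,240:290,2]))
    m=np.zeros(P.shape[:2],bool); m[140:330,150:300]=1
    for lo,hi in((.006,.06),(.013,.028),(.026,.04),(.06,.25)):
        print(lo,hi)
        for o in rect(P,m,lo,hi): print(o)
E
python3 m.py
```

```text
bench -0.0001250935278087617
0.006 0.06
([279, 140, 21, 20], 246, [750.0, -158.2], [65.8, 30.1], 48.9, [8.7, 20.8, 24.7])
([187, 144, 31, 24], 334, [696.0, 38.1], [68.6, 32.4], 88.6, [8.1, 29.9, 54.9])
([223, 152, 74, 60], 1695, [650.6, -86.5], [108.8, 163.8], 17.9, [8.7, 22.0, 46.3])
([175, 168, 40, 53], 1356, [605.5, 36.9], [72.9, 120.2], 76.5, [12.7, 19.4, 45.8])
([157, 174, 13, 41], 337, [605.0, 105.2], [93.0, 26.0], 7.3, [13.7, 17.6, 24.0])
([294, 211, 6, 65], 238, [518.9, -174.9], [135.0, 10.3], 1.7, [13.2, 24.4, 41.9])
([175, 232, 27, 8], 88, [513.8, 38.2], [15.1, 50.9], 8.4, [13.7, 16.7, 21.9])
([150, 234, 17, 4], 52, [510.0, 98.0], [7.4, 33.1], 8.3, [12.4, 15.4, 18.3])
([243, 236, 28, 32], 779, [490.5, -99.6], [51.4, 50.1], 1.0, [14.9, 28.8, 35.7])
([193, 241, 19, 17], 173, [491.2, 8.9], [39.4, 29.0], 80.7, [6.4, 8.2, 27.4])
([150, 266, 7, 25], 117, [420.8, 91.3], [8.8, 40.0], 89.7, [8.3, 27.8, 53.1])
([188, 286, 15, 12], 125, [397.2, 6.9], [13.7, 29.6], 38.8, [10.8, 35.2, 57.4])
([175, 293, 51, 37], 358, [358.2, -15.6], [34.3, 94.0], 29.1, [9.7, 35.7, 58.4])
0.013 0.028
([2
[... 2040 characters left out ...]
, -99.9], [18.5, 50.5], 2.8, [27.2, 33.1, 36.3])
([297, 256, 3, 15], 27, [468.5, -177.3], [24.6, 2.9], 8.4, [29.0, 34.8, 38.5])
([150, 270, 5, 15], 34, [419.9, 89.3], [4.7, 27.9], 89.5, [27.0, 32.1, 39.2])
([190, 290, 13, 8], 31, [398.6, 6.7], [11.1, 24.0], 34.4, [26.9, 33.7, 38.9])
([217, 297, 8, 18], 22, [377.4, -42.5], [0.6, 32.1], 72.9, [28.4, 33.5, 38.9])
([176, 316, 41, 11], 71, [344.9, -2.9], [16.1, 70.0], 4.9, [27.0, 32.6, 38.9])
0.06 0.25
([159, 140, 34, 106], 1592, [530.7, 48.5], [195.2, 42.5], 7.9, [76.2, 170.6, 193.1])
([193, 145, 23, 10], 179, [633.4, 11.6], [128.7, 31.0], 7.3, [61.7, 226.6, 242.3])
([167, 263, 57, 60], 2414, [385.8, 1.9], [94.6, 89.1], 72.8, [70.4, 90.0, 92.1])
```

```bash
cat > f.py <<'E'
from h import *
def fence(P,mask):
    z=P[...,2]; k=mask&(z>.019)&(z<.028)&(np.abs(P[...,0]-.6)<.12)
    n,l,st,_=cv2.connectedComponentsWithStats(k.astype(np.uint8))
    q=P[k][:,:2]*1000
    return q
for n,box in(("scene",(222,183,293,215)),("wrist",(220,180,266,275))):
    c=dict(np.load(f"pics/{n}0.npz"));P=cloud(c)
    m=np.zeros(P.shape[:2],bool);m[box[1]:box[3],box[0]:box[2]]=1
    q=fence(P,m)
    im=np.zeros((400,500),np.uint8)
    # raster world: col=(100-y)*2, row=(700-x)*2
    for x,y in q:
        r,cc=int((720-x)*2),int((80-y)*2)
        if 0<=r<400 and 0<=cc<500: cv2.circle(im,(cc,r),1,255,-1)
    cv2.imwrite(f"pics/f_{n}.png",im)
a=cv2.imread("pics/f_scene.png");b=cv2.imread("pics/f_wrist.png")
cv2.imwrite("pics/f.png",cv2.resize(np.vstack([a,b])[:, :],(450,600)) if 0 else np.vstack([a[:300],b[:300]]))
E
python3 f.py
```

```text
(no output)
```

View pics/f.png

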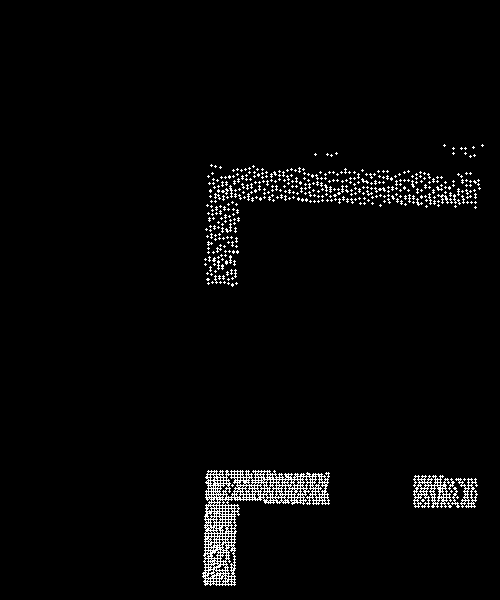

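Both depth rasters show a clean L of the fence's top: inner corner at about (238,202), long bar tilted by about a degree. Fit the edges and the block.

```bash
cat >> f.py <<'E'
from scipy.optimize import least_squares
def edge(t,v,side,bins=12):
    e=np.linspace(t.min(),t.max(),bins+1);T=[];V=[]
    for a,b in zip(e,e[1:]):
        s=(t>=a)&(t<b)
        if s.sum()>4: T.append(t[s].mean());V.append(np.percentile(v[s],4 if side<0 else 96))
    return T,V
for n,box in(("scene",(222,183,293,215)),("wrist",(220,180,266,275))):
    c=dict(np.load(f"pics/{n}0.npz"));P=cloud(c)
    m=np.zeros(P.shape[:2],bool);m[box[1]:box[3],box[0]:box[2]]=1
    q=fence(P,m);x,y=q.T
    L=(y<-45)&(x<640)&(x>600); T,V=edge(y[L],x[L],-1); p=np.polyfit(T,V,1)
    T2,V2=edge(y[L],x[L],1);p2=np.polyfit(T2,V2,1)
    S=(x<612)&(y>-50)&(x>575); T3,V3=edge(x[S],y[S],-1,6);p3=np.polyfit(T3,V3,1);T4,V4=edge(x[S],y[S],1,6)
    print(n,"inner x=%.4f*y+%.1f"%tuple(p),"outer",p2.round(4),"stop inner y",p3.round(3),np.round(V3,1),np.round(V4,1), "xmin",np.percentile(x[S],2), "right end y",np.percentile(y,1))
E
python3 f.py
python3 - <<'E'
from h import *
c=dict(np.load("pics/scene0.npz"));P=cloud(c)
m=np.zeros(P.shape[:2],bool);m[230:270,238:277]=1
k=m&(P[...,2]>.030)&(P[...,2]<.037);q=P[k]*1000
for s,nm in((q[:,0]>490,"far"),(q[:,0]<490,"near")):
    a=q[s];print(nm,a.mean(0).round(1),cv2.minAreaRect(a[:,:2].astype(np.float32)),np.polyfit(a[:,1],a[:,0],1))
k=m&(P[...,2]>.012)&(P[...,2]<.037);print(cv2.minAreaRect((P[k][:,:2]*1000).astype(np.float32)), P[k].mean(0))
E
```

```text
scene inner x=0.0237*y+621.4 outer [2.760000e-02 6.362445e+02] stop inner y [ -0.024 -23.743] [-38.  -37.7 -38.6 -38.3 -37.7 -39. ] [-24.  -23.5 -24.5 -24.1 -23.6 -24.7] xmin 578.2086658947024 right end y -157.71348245074017
wrist inner x=0.0289*y+620.8 outer [3.05000e-02 6.35298e+02] stop inner y [-9.0000e-03 -3.2056e+01] [-37.2 -37.  -37.1 -37.3 -37.3 -37.4] [-22.6 -22.6 -22.6 -22.8 -22.7 -22.8] xmin 577.8591901448068 right end y -156.39486139455192
far [508.7 -98.8  33.7] ((508.0051574707031, -98.9317626953125), (16.007221221923828, 48.355796813964844), 2.051603078842163) [-1.78010590e-02  5.06926646e+02]
near [471.3 -99.8  33.5] ((472.1823425292969, -99.95355224609375), (14.2266845703125, 50.175594329833984), 1.4750046730041504) [-2.58039349e-02  4.68715231e+02]
((490.5360412597656, -99.65774536132812), (51.421348571777344, 50.11445999145508), 0.9763860702514648) [ 0.4888578  -0.09988629  0.02819139]
```

Run:
```python
from h import *
for n in("scene","wrist","side"):
    c=shot(n) if n=="side" else dict(np.load(f"pics/{n}0.npz"))
    if n=="side": cv2.imwrite("pics/side0.png",c["frame"]); print(c["eye"])
    P=cloud(c).reshape(-1,3)
    print(n)
    for z0,z1 in((.03,.07),(.07,.13),(.13,.3)):
        for x0 in np.arange(.38,.72,.04):
            s=(P[:,0]>x0)&(P[:,0]<x0+.04)&(P[:,2]>z0)&(P[:,2]<z1)
            r=s&(P[:,1]<-.125)&(P[:,1]>-.3); l=s&(P[:,1]>-.075)&(P[:,1]<.12)
            print("%.2f z%.2f right ymax %s left ymin %s"%(x0,z0,np.sort(P[r,1])[-4:-3].round(3),np.sort(P[l,1])[3:4].round(3)))
```

```text
scene
0.38 z0.03 right ymax [-0.194] left ymin [-0.048]
0.42 z0.03 right ymax [-0.181] left ymin [0.088]
0.46 z0.03 right ymax [-0.176] left ymin []
0.50 z0.03 right ymax [-0.172] left ymin []
0.54 z0.03 right ymax [-0.178] left ymin []
0.58 z0.03 right ymax [-0.188] left ymin [0.039]
0.62 z0.03 right ymax [-0.207] left ymin [-0.073]
0.66 z0.03 right ymax [-0.25] left ymin [-0.071]
0.70 z0.03 right ymax [] left ymin [-0.075]
0.38 z0.07 right ymax [-0.212] left ymin [-0.048]
0.42 z0.07 right ymax [-0.187] left ymin [-0.032]
0.46 z0.07 right ymax [-0.182] left ymin []
0.50 z0.07 right ymax [-0.18] left ymin []
0.54 z0.07 right ymax [-0.185] left ymin []
0.58 z0.07 right ymax [-0.191] left ymin [0.039]
0.62 z0.07 right ymax [-0.196] left ymin []
0.66 z0.07 right ymax [-0.295] left ymin [0.005]
0.70 z0.07 right ymax [] left ymin []
0.38 z0.13 right ymax [-0.252] left ymin []
0.42 z0.13 right ymax [-0.235] left ymin [0.027]
0.46 z0.13 right ymax [-0.215] left ymin [0.034]
0.50 z0.13 right ymax [-0.213] left ymin [-0.035]
0.54 z0.13 right ymax [-0.231] left ymin [-0.038]
0.58 z0.13 right y
[... 1910 characters left out ...]
z0.07 right ymax [-0.186] left ymin []
0.54 z0.07 right ymax [-0.187] left ymin []
0.58 z0.07 right ymax [-0.193] left ymin [0.037]
0.62 z0.07 right ymax [-0.197] left ymin [0.04]
0.66 z0.07 right ymax [] left ymin [0.002]
0.70 z0.07 right ymax [] left ymin [0.003]
0.38 z0.13 right ymax [-0.253] left ymin []
0.42 z0.13 right ymax [-0.236] left ymin [0.027]
0.46 z0.13 right ymax [-0.217] left ymin [0.033]
0.50 z0.13 right ymax [-0.214] left ymin [-0.037]
0.54 z0.13 right ymax [-0.233] left ymin [-0.039]
0.58 z0.13 right ymax [-0.282] left ymin [-0.011]
0.62 z0.13 right ymax [-0.288] left ymin [0.038]
0.66 z0.13 right ymax [-0.294] left ymin [-0.038]
0.70 z0.13 right ymax [] left ymin [-0.038]
```

View pics/side0.png

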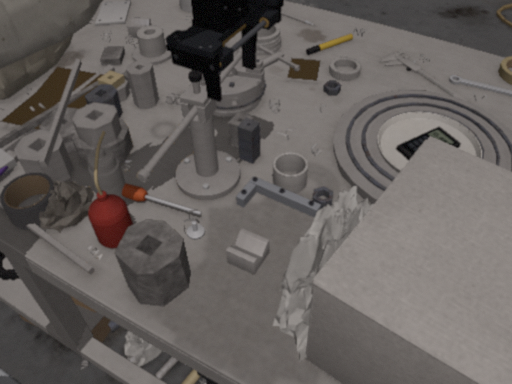

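Side view: block (248,250), fence (240,190)–(320,210), foil to the right with its edge near y = -0.18, blank at (155,265). Plan: shut fingers with jaws along the fence normal, which keeps the body clear of blank and foil. Push +x to the fence, then +y to the stop.

```bash
python3 -m crank '{"translation":[[-0.0125,-0.0228,0],[-0.0125,-0.0228,0],[-0.0125,-0.0228,0],[-0.0125,-0.0228,0],[-0.0125,-0.0228,0],[-0.0125,-0.0228,0],[-0.0125,-0.0228,0],[-0.0125,-0.0228,0],[0,0,0],[0,0,0]],"yaw":[0,0,0,0,0,0,0,0,1.6,0],"gripper":[1,1,1,1,1,1,1,1,1,1]}'
```

```text
time_s: 1.4
position: [0.4434, -0.1, 0.2227]
eef_rot: [0.717, 0.697, 0.0, 0.0]
wrist_force: [-0.3, 0.3, 0.7]
grip_width: 0.0016
```

```bash
python3 -m crank '{"translation":[[0,0,0.03],[0,0,0.03],[0,0,0.03],[0,0,0.03],[0,0,0.03],[0,0,0.03],[0,0,0.02],[0,0,0.01],[0,0,0],[0,0,0]],"yaw":[0,0,0,0,0,0,0,0,0,0],"gripper":[1,1,1,1,1,1,1,1,1,1]}'
python3 - <<'E'
from h import *
c=shot("side");cv2.imwrite("pics/side1.png",c["frame"])
E
```

```text
time_s: 2.65
position: [0.4432, -0.1001, 0.013]
eef_rot: [0.717, 0.697, 0.0, 0.001]
wrist_force: [0.2, 0.8, 0.1]
grip_width: 0.0002
```

View pics/side1.png

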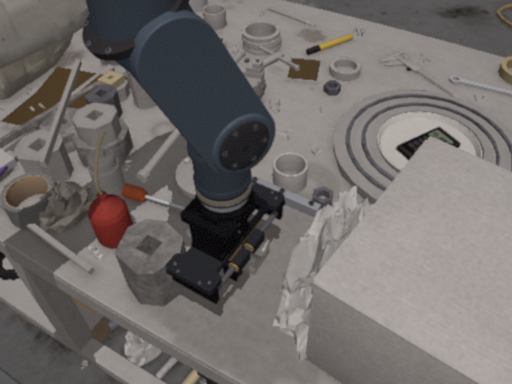

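Gripper is down behind the block, clear of the blank (155,265) and foil. Push, drifting slightly left.

```bash
python3 -m crank '{"translation":[[0,0.006,0],[0,0.006,0],[0.0008,0.007,0],[0.0008,0.007,0],[0.0008,0.007,0],[0.0008,0.007,0],[0.0008,0.007,0],[0.0008,0.007,0],[0,0,0]],"yaw":[0,0,0,0,0,0,0,0,0],"gripper":[1,1,1,1,1,1,1,1,1]}'
cat > b.py <<'E'
from h import *
import sys
n=sys.argv[1]
c=shot(n);P=cloud(c);k=(P[...,2]>.029)&(P[...,2]<.038)&(P[...,1]<-.02)&(P[...,1]>-.15)&(P[...,0]>.47)&(P[...,0]<.64)
k=cv2.morphologyEx(k.astype(np.uint8),cv2.MORPH_OPEN,np.ones((2,2)))
N,l,st,_=cv2.connectedComponentsWithStats(k)
for i in range(1,N):
    if st[i,4]>15:
        q=P[l==i]*1000; print(st[i].tolist(),q.mean(0).round(1),[np.round(a,1) for a in cv2.minAreaRect(q[:,:2].astype(np.float32))])
if len(sys.argv)>2: cv2.imwrite(sys.argv[2],c["frame"])
E
python3 b.py side; python3 b.py scene
```

```text
time_s: 3.82
position: [0.4944, -0.0955, 0.0126]
eef_rot: [0.717, 0.697, -0.001, -0.003]
wrist_force: [-4.5, 1.0, 4.8]
grip_width: 0.0007
[272, 222, 8, 8, 46] [ 547.5 -119.7   29.9] [array([ 555.7, -118.7]), array([30.3,  8.4]), np.float64(4.0)]
[260, 238, 9, 8, 47] [ 509.1 -119.4   31.5] [array([ 511.4, -118.9]), array([ 6.4, 16.3]), np.float64(86.1)]
```

```bash
python3 -m crank '{"translation":[[0.0008,0.007,0],[0.0008,0.007,0],[0.0008,0.007,0],[0.0008,0.007,0],[0.0008,0.007,0],[0.0008,0.007,0],[0.0008,0.007,0],[0,0,0]],"yaw":[0,0,0,0,0,0,0,0],"gripper":[1,1,1,1,1,1,1,1]}';python3 b.py scene pics/s2.png; python3 b.py side
```

```text
time_s: 4.92
position: [0.5449, -0.0919, 0.0125]
eef_rot: [0.717, 0.697, -0.001, -0.001]
wrist_force: [-3.3, 0.8, 2.9]
grip_width: 0.0004
[284, 201, 9, 9, 48] [ 598.6 -116.2   29.4] [array([ 605.3, -115.6]), array([ 8.4, 28.3]), np.float64(86.4)]
[273, 216, 9, 8, 44] [nan nan nan] [array([ 561.6, -114.3]), array([ 6.6, 14.1]), np.float64(80.8)]
```

View pics/s2.png

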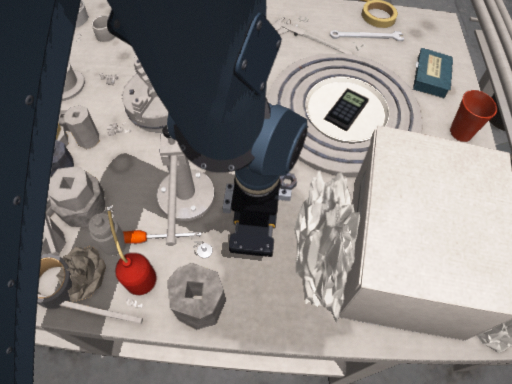

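The gripper hides the block here (it is under (255,215)); foil and post are clear. About 8 mm remain; press gently onto the fence.

```bash
python3 -m crank '{"translation":[[0,0.003,0],[0,0.003,0],[0,0.002,0],[0,0,0]],"yaw":[0,0,0,0],"gripper":[1,1,1,1]}'; python3 -m crank '{"translation":[[0,0.002,0],[0,0.001,0],[0,0,0]],"yaw":[0,0,0],"gripper":[1,1,1]}'
```

```text
time_s: 5.52
position: [0.5522, -0.0922, 0.0125]
eef_rot: [0.717, 0.697, -0.001, -0.002]
wrist_force: [-6.0, -0.0, 4.5]
grip_width: 0.0005
time_s: 5.9
position: [0.5549, -0.0922, 0.0125]
eef_rot: [0.717, 0.697, -0.001, -0.002]
wrist_force: [-6.1, 0.4, 5.4]
grip_width: 0.0004
```

```bash
python3 -m crank '{"translation":[[0,0.0015,0],[0,0.0015,0],[0,0,0]],"yaw":[0,0,0],"gripper":[1,1,1]}'; python3 -m crank '{"translation":[[0,0.0015,0],[0,0.0015,0],[0,0,0]],"yaw":[0,0,0],"gripper":[1,1,1]}'
```

```text
time_s: 6.28
position: [0.558, -0.0923, 0.0125]
eef_rot: [0.717, 0.697, -0.001, -0.002]
wrist_force: [-5.6, 0.1, 5.0]
grip_width: 0.0002
time_s: 6.65
position: [0.5586, -0.0922, 0.0124]
eef_rot: [0.717, 0.697, -0.003, -0.004]
wrist_force: [-9.2, -1.1, 7.6]
grip_width: -0.0001
```

```bash
python3 -m crank '{"translation":[[0,0.001,0],[0,-0.012,0],[0,-0.004,0],[0,0,-0.03],[0,0,-0.03],[0,0,0],[-0.0205,0.0235,0],[-0.0205,0.0235,0],[0,0,0],[0,0,0]],"yaw":[0,0,0,0,0,0,0,0,0,0],"gripper":[1,1,1,1,1,1,0.72,0.72,0.72,0.72]}'; python3 b.py scene; python3 b.py side pics/s3.png;python3 b.py wrist pics/w3.png; python3 -c "
import cv2,numpy as np
cv2.imwrite('pics/c3.png',np.hstack([cv2.resize(cv2.imread('pics/s3.png'),(400,300)),cv2.resize(cv2.imread('pics/w3.png'),(400,300))]))"
```

```text
time_s: 7.9
position: [0.5923, -0.134, 0.0714]
eef_rot: [0.717, 0.697, -0.0, -0.001]
wrist_force: [-1.0, 0.0, 0.2]
grip_width: 0.0123
[248, 190, 15, 8, 88] [nan nan nan] [array([572.4, -96. ]), array([97.2, 25.1]), np.float64(14.8)]
[245, 207, 13, 7, 76] [568.  -81.3  42.3] [array([539.9, -82.6]), array([78.6, 21.8]), np.float64(4.2)]
[257, 202, 29, 16, 197] [572.3 -96.7  32.8] [array([573.9, -95.1]), array([15. , 47.7]), np.float64(1.3)]
[222, 121, 22, 66, 1253] [nan nan nan] [array([575.3, -97.2]), array([57.5, 16.7]), np.float64(84.5)]
[269, 121, 21, 66, 1240] [nan nan nan] [array([611.2, -97.8]), array([57.5, 15.9]), np.float64(87.5)]
```

View pics/c3.png

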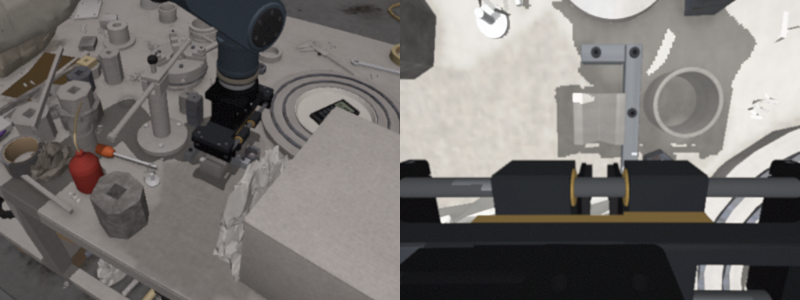

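Wrist half: block at about (605,120) flush along the long bar, 30 mm short of the stop. Step 3 mm right and descend.

```bash
python3 -m crank '{"translation":[[-0.003,0,0],[0,0,0.02],[0,0,0.02],[0,0,0.01],[0,0,0.009],[0,0,0],[0,0,0]],"yaw":[0,0,0,0,0,0,0],"gripper":[0.72,0.72,0.72,0.72,0.72,0.72,0.72]}'
```

```text
time_s: 8.93
position: [0.594, -0.138, 0.014]
eef_rot: [0.717, 0.697, 0.0, 0.0]
wrist_force: [-1.1, -0.0, -0.2]
grip_width: 0.0117
```

```bash
python3 -m crank '{"translation":[[0.004,0,0],[0.004,0,0],[0.004,0,0],[0.004,0,0],[0.004,0,0],[0,0,0]],"yaw":[0,0,0,0,0,0],"gripper":[0.72,0.72,0.72,0.72,0.72,0.72]}';  python3 b.py wrist
```

```text
time_s: 9.68
position: [0.5944, -0.1177, 0.0138]
eef_rot: [0.717, 0.697, 0.0, 0.0]
wrist_force: [0.2, -2.8, 2.7]
grip_width: 0.0119
[205, 131, 42, 95, 2175] [nan nan nan] [array([nan, nan]), array([nan,  0.]), np.float64(nan)]
[267, 131, 32, 95, 2276] [nan nan nan] [array([611.6, -88.9]), array([63.1, 17.7]), np.float64(83.9)]
```

```bash
python3 -m crank '{"translation":[[0.003,0,0],[0.003,0,0],[0.003,0,0],[0.003,0,0],[0,0,0]],"yaw":[0,0,0,0,0],"gripper":[0.72,0.72,0.72,0.72,0.72]}';  python3 b.py wrist pics/w4.png
```

```text
time_s: 10.35
position: [0.5948, -0.106, 0.0138]
eef_rot: [0.717, 0.697, 0.0, 0.0]
wrist_force: [-1.1, -3.8, 3.9]
grip_width: 0.0121
[205, 131, 42, 96, 2220] [nan nan nan] [array([575.1, -75.5]), array([16.4, 62.1]), np.float64(13.0)]
[267, 131, 32, 95, 2249] [nan nan nan] [array([611.6, -77.2]), array([63. , 17.7]), np.float64(85.0)]
```

View pics/w4.png

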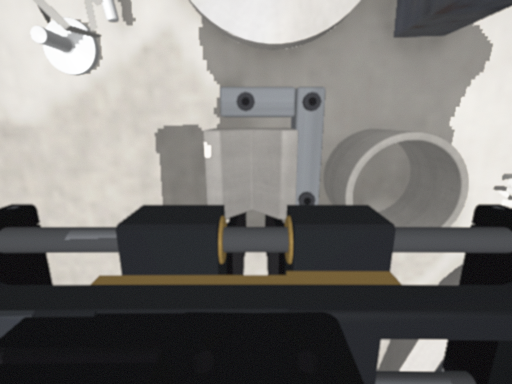

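Block's leading edge at row 129, stop's inner edge at row 116: about 8 mm left, block square against the bar (column 296).

```bash
python3 -m crank '{"translation":[[0.002,0,0],[0.002,0,0],[0.002,0,0],[0.0015,0,0],[0,0,0]],"yaw":[0,0,0,0,0],"gripper":[0.72,0.72,0.72,0.72,0.72]}'; python3 -m crank '{"translation":[[0.001,0,0],[0.001,0,0],[0,0,0]],"yaw":[0,0,0],"gripper":[0.72,0.72,0.72]}'
```

```text
time_s: 11.02
position: [0.595, -0.0992, 0.0138]
eef_rot: [0.717, 0.697, -0.0, 0.001]
wrist_force: [-1.8, -5.9, 4.2]
grip_width: 0.0123
time_s: 11.4
position: [0.595, -0.0991, 0.0139]
eef_rot: [0.716, 0.698, -0.001, 0.002]
wrist_force: [-1.7, -11.0, 2.9]
grip_width: 0.0122
```

```bash
python3 -m crank '{"translation":[[0.001,0,0],[0.001,0,0],[0,0,0]],"yaw":[0,0,0],"gripper":[0.72,0.72,0.72]}'
```

```text
time_s: 11.78
position: [0.595, -0.099, 0.014]
eef_rot: [0.716, 0.698, -0.002, 0.003]
wrist_force: [-4.0, -16.7, 4.6]
grip_width: 0.0121
```

Force rose to 17 N with no motion: on the stop. Back off, look, and reseat lightly against the long fence.

```bash
python3 -m crank '{"translation":[[-0.008,0,0],[-0.006,0,0],[0,0,-0.03],[0,0,-0.03],[0,0,0],[0,0,0]],"yaw":[0,0,0,0,0,0],"gripper":[0.72,0.72,0.72,0.72,1,1]}'; python3 b.py wrist pics/w5.png
```

```text
time_s: 12.52
position: [0.5936, -0.1075, 0.0728]
eef_rot: [0.717, 0.697, -0.0, -0.001]
wrist_force: [0.1, 0.3, 0.6]
grip_width: 0.0021
[221, 117, 21, 66, 1269] [nan nan nan] [array([574.2, -67.5]), array([57.7, 14.5]), np.float64(83.9)]
[268, 117, 21, 66, 1243] [nan nan nan] [array([612.2, -68.4]), array([56.9, 14.8]), np.float64(86.4)]
```

View pics/w5.png

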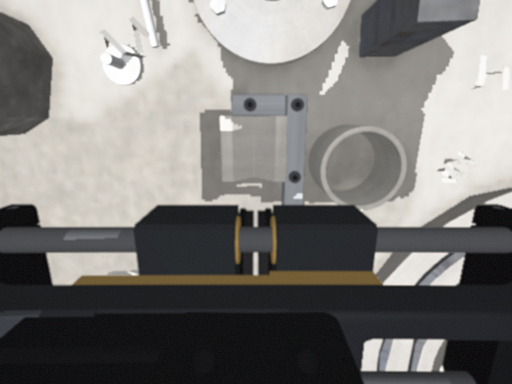

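Block looks flush with the stop (row 116) and bar (column 288), and square. One light reseating push toward the long fence.

```bash
python3 -m crank '{"translation":[[0.021,-0.0245,0],[0.021,-0.0245,0],[0,0,0],[0,0,0.02],[0,0,0.02],[0,0,0.018],[0,0,0],[0,0.005,0],[0,0.004,0],[0,0.002,0],[0,0,0]],"yaw":[0,0,0,0,0,0,0,0,0,0,0],"gripper":[1,1,1,1,1,1,1,1,1,1,1]}'; python3 -m crank '{"translation":[[0,0.001,0],[0,0.001,0],[0,0,0]],"yaw":[0,0,0],"gripper":[1,1,1]}'
```

```text
time_s: 13.95
position: [0.5581, -0.0653, 0.016]
eef_rot: [0.717, 0.697, 0.0, 0.0]
wrist_force: [-0.7, -0.2, 0.5]
grip_width: 0.0004
time_s: 14.32
position: [0.5593, -0.0652, 0.0155]
eef_rot: [0.717, 0.697, -0.0, -0.0]
wrist_force: [-0.5, -0.5, 0.6]
grip_width: -0.0002
```

```bash
python3 -m crank '{"translation":[[0,0.0015,0],[0,0.001,0],[0,0,0]],"yaw":[0,0,0],"gripper":[1,1,1]}'
```

```text
time_s: 14.7
position: [0.5594, -0.065, 0.0154]
eef_rot: [0.717, 0.697, -0.002, -0.002]
wrist_force: [-5.5, -1.3, 4.7]
grip_width: 0.0
```

```bash
python3 -m crank '{"translation":[[0,0.0015,0],[0,0,0]],"yaw":[0,0],"gripper":[1,1]}'; python3 -m crank '{"translation":[[0,-0.01,0],[0,-0.01,0],[0,0,-0.03],[0,0,-0.03],[-0.04,0,-0.02],[0,0,0],[0,0,0]],"yaw":[0,0,0,0,0,0,0],"gripper":[1,1,1,1,1,1,1]}'; python3 b.py side
python3 - <<'E'
from h import *
c=shot("wrist");P=cloud(c);cv2.imwrite("pics/w6.png",c["frame"])
z=P[...,2];ok=(P[...,1]<-.0)&(P[...,1]>-.1)&(P[...,0]>.55)&(P[...,0]<.65)
b=P[ok&(z>.031)&(z<.037)]*1000; f=P[ok&(z>.019)&(z<.0235)]*1000
for nm,s in(("near",b[b[:,0]<590]),("far",b[b[:,0]>=590])): print(nm,len(s),np.percentile(s,[3,97],0)[:,:2].round(1).tolist(),np.polyfit(s[:,1],s[:,0],1).round(3))
g=f[(f[:,0]<612)&(f[:,1]>-45)];print("stop inner y",np.percentile(g[:,1],4)); h=f[(f[:,1]<-38)&(f[:,0]>615)];print("fence inner x",np.percentile(h[:,0],4),len(h))
E
```

```text
time_s: 14.95
position: [0.5594, -0.065, 0.0154]
eef_rot: [0.717, 0.698, -0.003, -0.004]
wrist_force: [-7.5, -1.9, 6.8]
grip_width: 0.0005
time_s: 15.82
position: [0.5419, -0.1045, 0.0952]
eef_rot: [0.717, 0.697, 0.0, -0.0]
wrist_force: [-0.7, -0.8, -0.8]
grip_width: 0.0007
[278, 190, 4, 7, 22] [614.5 -89.7  30. ] [array([614.9, -89. ]), array([14.4,  3.8]), np.float64(11.6)]
[260, 202, 11, 9, 67] [nan nan nan] [array([574.9, -82. ]), array([13.9, 16.7]), np.float64(6.6)]
near 878 [[568.2, -85.9], [580.5, -39.1]] [2.9000e-02 5.7585e+02]
far 1106 [[605.6, -88.5], [645.6, -39.9]] [-1.88000e-01  6.03821e+02]
stop inner y -42.164413690992006
fence inner x 620.0111901638867 939
```

View pics/w6.png

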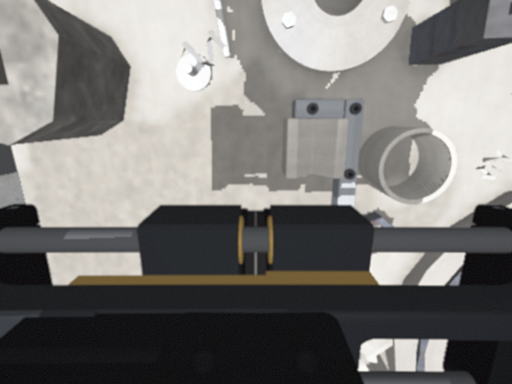

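The block (290–345, 118–178) sits flush with the stop and the bar, and its slope of 0.029 matches the fence's 0.028. Handing in.

```bash
python3 -c "
from station import manip
print(manip.hand_in(), manip.read_state()['time_s'])"
```

```text
the job is handed in; nothing more can be done
the job is handed in; nothing more can be done
```

The vee block is pushed into the fence's inner corner and the job is handed in at about 16 s. No verdict comes back, so success rests on my own checks.

**What I did:** I pushed it along the bench with the shut fingertips to the long fence. I then pushed it left with two fingertips to the end stop, and finally pressed it once more, lightly, against the long fence.

**Last checks that agreed:**
- **Stop contact:** the force rose to 17 N with no motion.
- **Fence contact:** the final press stopped dead at 7.5 N, where the earlier fence contact predicted.
- **Angle:** the near ridge's slope is 0.029 and the fence's is 0.028, so it is well inside 0.05 rad.
- **Position:** the block's leading edge is about 1 mm from the stop, and its near face is 50–51 mm from the long fence, both within camera error.
- **Loose parts:** the thumb screw and liner look untouched in the last picture. The nut was mostly hidden by the gripper, but the tool never went near it.

**Checks that disagreed:** in the last script, the far ridge fit (slope -0.188) and the stop's inner edge (y = -42 mm) came out wrong. The ridge fit had picked up liner points, and the stop figure probably picked up points from the block. I relied on the near ridge, the earlier stop fit (y about -37 to -38 mm) and the picture.

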